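Fill the spare-parts kit tray and leave the look-alikes

TASK

Fill the black kit tray with the three scattered parts of the spares kit: the ball bearing flat in the round well, the flanged steel coupling upright in the large square well, and the hexagon brass hose fitting upright in the small square well, each standing fully on the floor of its well. Leave the plain steel spacer ring, the plain steel sleeve and the smooth brass bush where they stand; they are not part of the kit.

Things in the scene. Friction and masses are not known exactly. Their poses are not given: they have to be found in the camera images.
- kit_tray: Fixed black tray, 96 x 276 mm (290 mm with a lug at each end), rim 12 mm high, 4 mm thick. Three square grey inserts lie in one row in it, 88 mm apart. Origin: centre of its underside, on the table; x across the row, y along the row, z up.
- round_well: Fixed grey insert in the kit tray, 86 x 86 x 8 mm, with one round well of 62 mm diameter in its middle, 6 mm deep with a dark floor. Origin: centre of its underside, 4 mm above the table; well floor 2 mm above the origin (z = 6 mm), insert top at z = 12 mm. z up, x and y as the tray's. Its place in the row changes. For the ball bearing.
- large_square_well: Fixed grey insert in the kit tray, 86 x 86 x 8 mm, with one large square well, 74 x 74 mm in its middle, 6 mm deep with a dark floor. Origin: centre of its underside, 4 mm above the table; well floor 2 mm above the origin (z = 6 mm), insert top at z = 12 mm. z up, x and y as the tray's. Its place in the row changes. For the flanged coupling.
- small_square_well: Fixed grey insert in the kit tray, 86 x 86 x 8 mm, with one small square well, 48 x 48 mm in its middle, 6 mm deep with a dark floor. Origin: centre of its underside, 4 mm above the table; well floor 2 mm above the origin (z = 6 mm), insert top at z = 12 mm. z up, x and y as the tray's. Its place in the row changes. For the brass fitting.
- bearing: Ball bearing lying flat: steel outer and inner ring with a dark shield between them; 40 mm diameter, 15 mm high, 70 g. Origin: centre of its underside, z up along its axis. Pick across the diameter; with the fingertips 7 mm or more above its underside they stay clear of the insert.
- coupling: Flanged steel coupling standing upright like a spool: two flanges (48 to 52 mm diameter) with bolt heads, heights 0 to 14 and 33 to 47 mm, and a waist of 34 mm diameter between; 50 mm high over the bolt heads, 280 g. Origin: centre of its underside, z up along its axis. Pick across the upper flange.
- fitting: Brass hose fitting standing upright: hexagon collar, 28 mm wide, at heights 18 to 32 mm, a ribbed or threaded neck above it and a round shank of 24 mm diameter below; 46 mm high, 110 g. Origin: centre of its underside (2 mm below the surface it stands on), z up along its axis. Pick across the collar.
- spacer: Look-alike of the bearing, not part of the kit: plain steel spacer ring lying flat, 40 mm diameter, 15 mm high, with an open bore of 28 mm and no inner ring. Origin: centre of its underside. Must stay where it is.
- sleeve: Look-alike of the coupling, not part of the kit: plain straight steel sleeve standing upright, 48 mm diameter, 50 mm high, bore 26 mm, no flanges. Origin: centre of its underside. Must stay where it is.
- bush: Look-alike of the fitting, not part of the kit: plain smooth brass bush standing upright, 25 mm diameter, 42 mm high, bore 14 mm, no hexagon and no thread. Origin: centre of its underside. Must stay where it is.
Things that resemble listed ones, but are neither listed nor needed, are in the scene too. Leave any pink look-alike of the coupling alone.

How it is judged:
At the end, for the whole second after the job is handed in: Bearing, coupling and fitting each stand on the floor of their own well (at most 2.5 mm above it, centre within 20 mm of the well's centre, tilted less than 0.1 rad) and rest; spacer, sleeve and bush are within 20 mm of where they started (horizontal distance between bearing and round_well below 0.02 m and z of bearing in the frame of round_well between -0.003 and 0.0045 m and angle between each of bearing, coupling, fitting's own z axis and vertical below 0.1 rad and linear speed of each of bearing, coupling, fitting below 0.02 m/s and angular speed of each of bearing, coupling, fitting below 0.3 rad/s and horizontal distance between coupling and large_square_well below 0.02 m and z of coupling in the frame of large_square_well between -0.003 and 0.0045 m and horizontal distance between fitting and small_square_well below 0.02 m and z of fitting in the frame of small_square_well between -0.003 and 0.0045 m and distance of each of spacer, sleeve, bush from where it was at the start of the episode below 0.02 m); the robot touches nothing.
It fails at once if the spacer is moved more than 20 mm from its place (distance of spacer from where it was at the start of the episode above 0.02 m).
It fails at once if the sleeve is moved more than 20 mm from its place (distance of sleeve from where it was at the start of the episode above 0.02 m).
It fails at once if the bush is moved more than 20 mm from its place (distance of bush from where it was at the start of the episode above 0.02 m).
It also fails if it takes over 86 s, if anything falls off the work surface, if the arm or the gripper's body presses on something with over 40 N, if the wrist force passes 120 N, or if a joint passes its speed limit or range.

ROBOT

A 7-joint arm with a two-finger parallel gripper is mounted at the origin on a cart in front of the work surface, level with it; the furniture and walls round the work are solid. World frame = base frame: x ahead of the robot, y to its left, z up, the work surface at z = 0. Lengths are in m, angles in rad, forces in N, time in s.
With the tool pointing down it reaches from about 0.425 to 0.875 m from the base axis. Payload 8.4 kg.
Tool frame: the origin (TCP) lies midway between the tips of the shut fingers; the grasp point (between the pads) lies 19 mm behind it (arm.hold_point_z is the distance from the TCP to the grasp point, in m); z points along the fingers, y is the line along which they close (so a half turn about z gives the same grasp; the last joint's range is limited). The gripper opens to 85 mm and grips with 20 to 120 N. Pads are 22 mm wide; open, the fingers measure 114 mm over their backs; the gripper's body (76 mm by 85 mm) begins 54 mm behind the grasp point. The pads swing forward as they close: fully open they stand 13 mm farther back than shut.
Start: joints at [1.164, 0.333, 0.04, 1.465, -0.013, 1.343, -0.059], TCP at [0.197, -0.619, 0.231] pointing down, gripper open.
Joint ranges: [-2.58, 2.58], [-0.38, 2.09], [-1.3, 1.39], [0.25, 2.4], [-1.5, 4.64], [0.08, 2.09], [-2.65, 2.65]. Speed limits (rad/s): [2.22, 2.22, 2.79, 2.79, 3.14, 3.14, 3.14].

INTERFACE

Orientations are given as a unit quaternion [x, y, z, w].
In Python, from bench import arm, vision, order gives the robot as it stands. The module is installed in compiled form; this text tells all that it offers.
- The arm moves only by the tool carry_out, never from a script. Its argument "deltas" is a list of rows, each a list of 3 entries, a list of its own where there are three numbers: the shift along the tool's x, y, z scaled (see below), then the turn, a rotation vector about the tool's x, y, z scaled (see below), then the closure, from -1 (fully open) to 1 (shut). In form: [[[dx, dy, dz], [wx, wy, wz], grip], ...]. A call has 1 to 10 rows; each row is the pose to reach, as a shift and turn from the pose commanded when the call began, along the tool's axes at that moment, turning the shorter way round; what a row does not reach only later rows make up. The controller multiplies each number of a shift by 0.15 m and each number of a turn by pi rad. A row lasts 1/12 s, in which the tool goes at most 41.7 mm and 7.16 degrees, less where a joint would pass 70% of its speed; a pose out of reach is approached as far as the arm can. A call with a number of a shift or a turn outside -1 to 1 is refused whole. A call with a gripper value outside its range is refused whole. The fingers move at their own pace and stop on an object; "force" is the grip in N (left out, the last holds). Time passes only in rows, so rows that repeat a pose let the fingers close. It gives the time, the measured TCP pose, the force, the opening and the grip force at its end, in the units of the state.
- arm.get_obs(): the state, without advancing time (a new reading comes with each control period).
- vision.get_image(name): name is "scene" or "top" or "wrist"; returns (picture, depth): 384x512x3 uint8, red, green, blue; 384x512 float32, m along the optical axis (not along the pixel's ray), 0 where there is no reading.
- vision.calibration(name): a dict with "fx", "fy", "cx", "cy" (pixels), "R" (3x3) and "t" (3): a world point X has camera coordinates R X + t. Camera axes: x right, y down, z forward; pixel columns grow to the right and rows downward; lengths in m; the calibration is good to about 2 mm. A picture is of the moment at which its call begins: read the wrist's pose just before it. calibration takes no time and is no camera call; for the wrist camera it gives the pose at the moment of the call.
- order.job_done(): hands the job in; it is judged then, once.
The state is a dict: "time": time; "joint_pos": joint angles; "joint_vel": joint speeds; "effort": joint torques, N m; "tool_pos": TCP position; "tcp_rot": TCP orientation; "contact_force": force on the tool from outside, world axes, zero at the start; "wrist_torque": the same for the moment, N m; "width": finger opening in m; "grasp_force": force on a finger pad.
Only numpy, scipy, OpenCV 4.12 (cv2) and the standard library are available. Lean on these libraries where they do the work, as an engineer would, in place of code of your own. Each camera call takes 0.05 s, during which the arm holds its last target. There are 200 camera calls.

## Working session

There is one attempt and no reset: what is moved stays moved. The work goes in short steps, Python scripts to look and compute and a tool call to move; the robot and the scene stay as the last step left them, time stands still between calls to the robot, and variables do not carry over. Pictures are saved under pics/ and viewed, at most 14 in all, crops included, and the job is handed in when it is done.

Besides the shell and the picture viewer there is one more tool, called after "Emit:" as name(argument=value, ...) on one line, values as JSON. carry_out: Moves the arm, as the interface text tells. Shifts and turns lie within -1 to 1; 1 stands for 0.15 m of shift or pi rad of turn. Its arguments: {"type":"object","properties":{"deltas":{"type":"array"},"force":{"type":"number"}},"required":["deltas"]}

```bash
mkdir -p pics; cat > h.py <<'E'
import numpy as np, cv2
from bench import arm, vision, order
def grab(n):
    c=vision.calibration(n); p,d=vision.get_image(n); return p,d,c
def save(f,p,s=1): cv2.imwrite('pics/'+f,cv2.resize(p[...,::-1],None,fx=s,fy=s,interpolation=cv2.INTER_CUBIC))
def cloud(d,c):
    v,u=np.mgrid[:d.shape[0],:d.shape[1]]
    X=np.stack([(u-c['cx'])/c['fx']*d,(v-c['cy'])/c['fy']*d,d],-1)
    return (X-np.array(c['t']))@np.array(c['R'])
def proj(X,c):
    q=np.array(c['R'])@np.array(X)+np.array(c['t']); return q[0]/q[2]*c['fx']+c['cx'],q[1]/q[2]*c['fy']+c['cy']
E
python3 - <<'E'
from h import *
for n in ('top','scene'):
    p,d,c=grab(n); save(n+'0.png',p,1.5); np.savez(n+'0.npz',p=p,d=d,**c)
    print(n,np.round(-np.array(c['R']).T@c['t'],3),c['fx'],np.round(c['R'],2).tolist())
o=arm.get_obs();print({k:np.round(o[k],3).tolist() for k in o},arm.hold_point_z)
E
```

```text
top [0.329 0.049 1.009] 366.3452628904239 [[0.13, -0.99, 0.0], [-0.97, -0.13, -0.2], [0.2, 0.03, -0.98]]
scene [-0.439  0.905  0.848] 489.10352062194244 [[-0.67, -0.74, -0.02], [-0.39, 0.37, -0.85], [0.64, -0.56, -0.53]]
{'time': 0.1, 'joint_pos': [1.164, 0.334, 0.04, 1.466, -0.013, 1.343, -0.058], 'joint_vel': [0.001, -0.002, 0.001, -0.002, -0.0, -0.0, -0.003], 'effort': [0.004, -66.002, 1.371, -40.648, 0.017, 0.009, 0.0], 'tool_pos': [0.197, -0.619, 0.231], 'tcp_rot': [0.988, 0.153, -0.0, -0.001], 'contact_force': [-0.107, -0.835, 0.864], 'wrist_torque': [-0.017, 0.005, -0.047], 'grasp_force': 0.0, 'width': 0.086} 0.0187
```

View pics/top0.png

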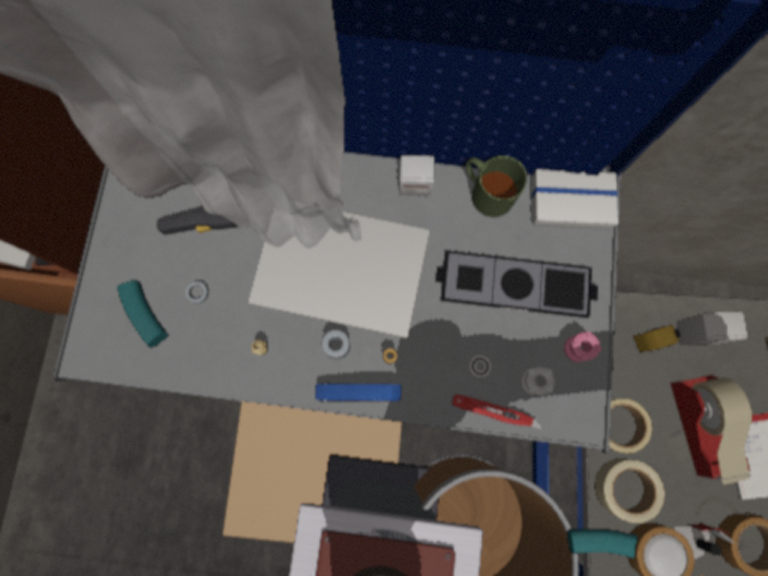

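View pics/scene0.png

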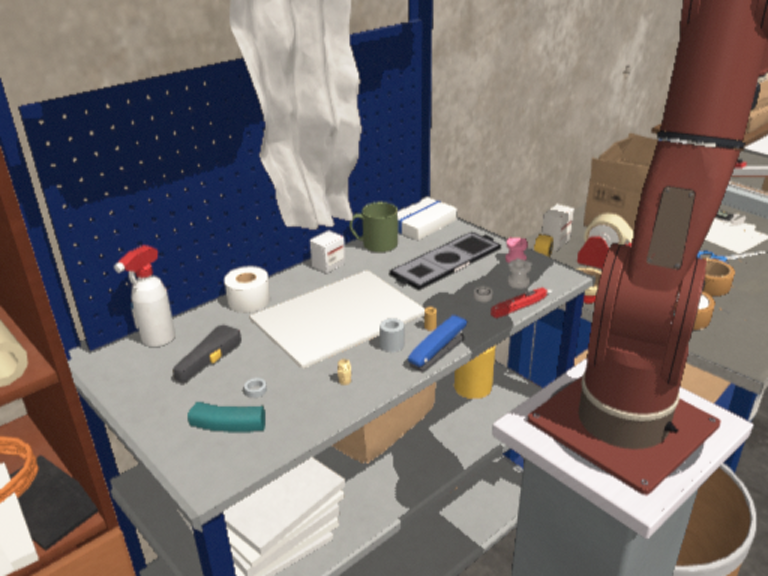

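The top view (768x576 px) shows:

- **Tray:** small square well (470,278), round well (517,284), large well (567,289).
- **Bearing or spacer:** ring with a dark shield (480,366), and an open ring (197,292). The shielded one is the bearing.
- **Coupling, sleeve or pink look-alike:** grey flanged part (540,380), plain tube (335,343), pink part (582,346). The grey flanged part is the coupling.
- **Fitting or bush:** stepped brass part (259,347) and smooth brass ring (390,355). The stepped one is the fitting.

I'll confirm these in one enlarged montage.

```bash
python3 - <<'E'
from h import *
t=np.load('top0.npz');s=np.load('scene0.npz')
C={n:cloud(z['d'],z) for n,z in(('top',t),('scene',s))}
pts=dict(bearing=(480,366),spacer=(197,292),coupling=(540,380),sleeve=(335,343),pink=(582,346),fitting=(259,347),bush=(390,355))
tiles=[];allp=[]
for n,(u,v) in pts.items():
    u,v=int(u/1.5),int(v/1.5); X0=C['top'][v,u]
    for nm in C:
        P=C[nm].reshape(-1,3); ok=(P[:,2]>.006)&(P[:,2]<.08)&(np.hypot(*(P[:,:2]-X0[:2]).T)<.04)
        Q=P[ok]
        if len(Q)<5: print(n,nm,len(Q));continue
        zt=np.percentile(Q[:,2],90); q=Q[Q[:,2]>zt-.006]
        (cx,cy),r=cv2.minEnclosingCircle(q[:,:2].astype(np.float32))
        print(n,nm,len(Q),'top z %.3f max %.3f'%(zt,Q[:,2].max()),'c %.3f %.3f r %.3f'%(cx,cy,r))
    a=cv2.resize(t['p'][v-20:v+20,u-20:u+20],(195,195),interpolation=cv2.INTER_CUBIC)
    uu,vv=map(int,proj(X0,s)); b=cv2.resize(s['p'][vv-20:vv+20,uu-20:uu+20],(195,195),interpolation=cv2.INTER_CUBIC)
    tiles.append(np.vstack([a,b]))
tiles=[np.clip(x.astype(float)*1.6,0,255).astype(np.uint8) for x in tiles]
m=np.hstack(tiles); m=cv2.resize(m,(798,int(390*798/m.shape[1])))
save('id.png',m)
# wells
for n,(u,v) in dict(small=(470,278),round=(517,284),large=(567,289),lugL=(440,274),lugR=(595,292)).items():
    print(n,np.round(C['top'][int(v/1.5),int(u/1.5)],3))
im=cv2.resize(t['p'][155:225,280:410],None,fx=6,fy=6,interpolation=cv2.INTER_CUBIC); save('tray.png',np.clip(im.astype(float)*1.5,0,255).astype(np.uint8))
P=C['top']; 
print('table z',np.median(P[170:250,100:140,2]) )
print('curtain low', [ (round(float(x),2),np.round(P[(P[...,0]>x)&(P[...,0]<x+.1)&(P[...,2]>.1)].min(0) if ((P[...,0]>x)&(P[...,0]<x+.1)&(P[...,2]>.1)).any() else 0,2).tolist()) for x in np.arange(.4,1,.1)])
E
```

```text
bearing top 157 top z 0.016 max 0.019 c 0.429 -0.127 r 0.020
bearing scene 92 top z 0.015 max 0.018 c 0.424 -0.127 r 0.022
spacer top 105 top z 0.017 max 0.019 c 0.498 0.406 r 0.020
spacer scene 108 top z 0.016 max 0.020 c 0.495 0.405 r 0.022
coupling top 330 top z 0.050 max 0.053 c 0.415 -0.227 r 0.025
coupling scene 223 top z 0.047 max 0.051 c 0.413 -0.226 r 0.027
sleeve top 235 top z 0.052 max 0.055 c 0.432 0.134 r 0.024
sleeve scene 339 top z 0.049 max 0.053 c 0.430 0.135 r 0.026
pink top 353 top z 0.049 max 0.053 c 0.485 -0.302 r 0.026
pink scene 175 top z 0.047 max 0.051 c 0.481 -0.302 r 0.026
fitting top 84 top z 0.044 max 0.046 c 0.410 0.270 r 0.011
fitting scene 121 top z 0.040 max 0.045 c 0.406 0.271 r 0.011
bush top 74 top z 0.043 max 0.044 c 0.425 0.037 r 0.012
bush scene 125 top z 0.041 max 0.044 c 0.422 0.039 r 0.014
small [ 0.591 -0.095  0.005]
round [ 0.591 -0.183  0.003]
large [ 0.593 -0.276  0.009]
lugL [ 0.591 -0.038  0.011]
lugR [ 0.593 -0.326  0.011]
table z -0.00016861909948253346
curtain low [(0.4, 0), (0.5, [0.51, 0.1, 0.1]), (0.6, [0.6, 0.69, 0.1]), (0.7, [0.7, 0.69, 0.1]), (0.8, [0.8, -0.36, 0.1]), (0.9, [0.92, -0.58, 0.1])]
```

View pics/id.png

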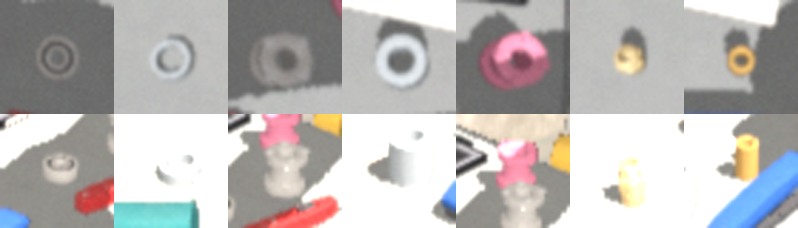

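View pics/tray.png

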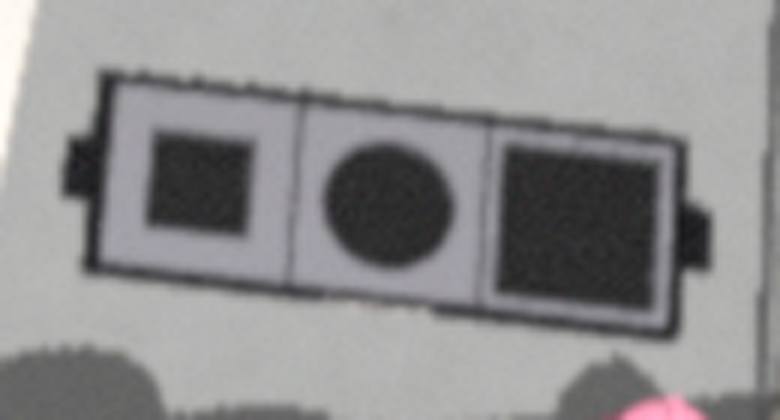

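The crops confirm the choice. The bearing has a shielded inner ring, the coupling is the grey two-flange spool (the pink one gets left alone), and the fitting is the stepped, ribbed brass part. The tray crop shows the wells from left to right as small square (200,184), round (388,204) and large square (577,227). I'll start moving toward the coupling.

Emit:
carry_out(deltas=[[[0.72,-0.685,0],[0,0,-0.2],-1],[[0.72,-0.685,0],[0,0,-0.2],-1],[[0.72,-0.685,0],[0,0,-0.2],-1],[[0.72,-0.685,0],[0,0,-0.2],-1],[[0.72,-0.685,0],[0,0,-0.2],-1],[[0.72,-0.685,0],[0,0,-0.2],-1]])

```text
time: 0.6
tool_pos: [0.2698, -0.4873, 0.2314]
tcp_rot: [0.89, 0.455, 0.0, -0.0]
contact_force: [-0.5, -1.0, -0.3]
width: 0.0853
grasp_force: 0.0
```

```bash
cat >> h.py <<'E'
from scipy.spatial.transform import Rotation as Ro
def plan(x,y,z,psi):
    o=arm.get_obs(); R=Ro.from_quat(o['tcp_rot']); p=np.array(o['tool_pos'])
    T=Ro.from_matrix(np.array([[np.cos(psi),np.sin(psi),0],[np.sin(psi),-np.cos(psi),0],[0,0,-1]]).T) 
    s=R.inv().apply(np.array([x,y,z])-p)/.15; w=(R.inv()*T).as_rotvec()/np.pi
    M=R.as_matrix(); print('t %.2f'%o['time'],'pos',p.round(4),'psi %.3f'%np.arctan2(M[1,0],M[0,0]),'j7 %.2f j1 %.2f'%(o['joint_pos'][6],o['joint_pos'][0]),'w %.4f g %.1f'%(o['width'],o['grasp_force']),'F',np.round(o['contact_force'],1))
    n=int(np.ceil(abs(s).max())); print('shift',s.round(3),'turn',w.round(3),'calls',n,'each',(s/n).round(3))
E
python3 - <<'E'
from h import *
plan(.414,-.227,.2,2.32)
for nm in('top','scene'):
    z=np.load(nm+'0.npz');p=z['p'];P=cloud(z['d'],z);g=p.max(-1).astype(int);C=np.array(P)
    R=np.array(z['R']);t=np.array(z['t']);o=-R.T@t
    # dark well floor mask: fit via contours
    m=((g<62)&(P[...,0]>.52)&(P[...,0]<.67)&(P[...,1]>-.35)&(P[...,1]<-.02)).astype(np.uint8)
    cs,_=cv2.findContours(m,cv2.RETR_CCOMP,cv2.CHAIN_APPROX_NONE)
    for c in cs:
        a=cv2.contourArea(c)
        if a<150: continue
        q=c[:,0,:].astype(float)
        r=np.c_[(q[:,0]-z['cx'])/z['fx'],(q[:,1]-z['cy'])/z['fy'],np.ones(len(q))]@R
        X=o+r*((.009-o[2])/r[:,2])[:,None]
        rc=cv2.minAreaRect(X[:,:2].astype(np.float32)); print(nm,a,np.round(rc[0],4),np.round(rc[1],3),round(rc[2],1))
E
```

```text
t 0.60 pos [ 0.2698 -0.4873  0.2314] psi 0.945 j7 0.35 j1 1.08 w 0.0853 g 0.0 F [-0.5 -1.  -0.3]
shift [ 1.97  -0.237  0.21 ] turn [ 0.    -0.    -0.438] calls 2 each [ 0.985 -0.119  0.105]
top 584.5 [ 0.5907 -0.2707] [0.071 0.072] 0.4
top 304.0 [ 0.5897 -0.183 ] [0.057 0.056] 51.4
top 217.5 [ 0.5893 -0.0943] [0.044 0.045] 0.9
```

Emit:
carry_out(deltas=[[[0.985,-0.119,0.105],[0,0,-0.3],-1],[[0.985,-0.119,0.105],[0,0,-0.3],-1],[[0.985,-0.119,0.105],[0,0,-0.3],-1],[[0.985,-0.119,0.105],[0,0,-0.3],-1],[[0.985,-0.119,0.105],[0,0,-0.3],-1],[[0.985,-0.119,0.105],[0,0,-0.3],-1],[[0.985,-0.119,0.105],[0,0,-0.3],-1],[[0.985,-0.119,0.105],[0,0,-0.3],-1]])

```text
time: 1.27
tool_pos: [0.3413, -0.3601, 0.2153]
tcp_rot: [0.59, 0.807, -0.0, -0.0]
contact_force: [-0.2, -0.0, -0.5]
width: 0.0852
grasp_force: 0.0
```

```bash
python3 -c "
from h import *
plan(.414,-.227,.2,2.32)"
```

```text
t 1.27 pos [ 0.3413 -0.3601  0.2153] psi 1.879 j7 1.02 j1 0.97 w 0.0852 g 0.0 F [-0.2 -0.  -0.5]
shift [0.698 0.731 0.102] turn [-0.   -0.   -0.14] calls 1 each [0.698 0.731 0.102]
```

Emit:
carry_out(deltas=[[[0.698,0.731,0.102],[0,0,-0.14],-1],[[0.698,0.731,0.102],[0,0,-0.14],-1],[[0.698,0.731,0.102],[0,0,-0.14],-1],[[0.698,0.731,0.102],[0,0,-0.14],-1],[[0.698,0.731,0.102],[0,0,-0.14],-1],[[0.698,0.731,0.102],[0,0,-0.14],-1],[[0.698,0.731,0.102],[0,0,-0.14],-1]])

```text
time: 1.85
tool_pos: [0.4143, -0.2275, 0.2001]
tcp_rot: [0.402, 0.915, -0.0, -0.0]
contact_force: [0.8, -0.4, 0.0]
width: 0.0854
grasp_force: 0.0
```

```bash
python3 - <<'E'
from h import *
plan(.414,-.227,.2,2.32)
p,d,c=grab('wrist'); np.savez('w1.npz',p=p,d=d,**c); P=cloud(d,c)
print(np.round(-np.array(c['R']).T@c['t'],3), 'proj coupling',proj([.414,-.227,.05],c),'bearing',proj([.427,-.127,.015],c))
for n,x,y,lo,hi in(('coup',.414,-.227,.030,.06),('bear',.427,-.127,.008,.02)):
    m=(P[...,2]>lo)&(P[...,2]<hi)&(np.hypot(P[...,0]-x,P[...,1]-y)<.04); q=P[m]
    if len(q)>9:
        print(n,len(q),np.percentile(q[:,2],[50,90]),cv2.minEnclosingCircle(q[q[:,2]>np.percentile(q[:,2],90)-.006][:,:2].astype(np.float32)))
save('w1.png',np.clip(p*1.3,0,255).astype(np.uint8))
E
```

```text
t 1.85 pos [ 0.4143 -0.2275  0.2001] psi 2.313 j7 1.15 j1 0.82 w 0.0854 g 0.0 F [ 0.8 -0.4  0. ]
shift [0.004 0.001 0.001] turn [-0.    -0.    -0.002] calls 1 each [0.004 0.001 0.001]
[ 0.369 -0.178  0.342] proj coupling (np.float64(249.4033898825894), np.float64(172.8564427102277)) bearing (np.float64(333.53716044809954), np.float64(95.40635170456737))
coup 2061 [0.04677277 0.04841319] ((0.41290032863616943, -0.22705331444740295), 0.02623593993484974)
bear 1387 [0.01412818 0.01526372] ((0.4275957942008972, -0.12697231769561768), 0.020274946466088295)
```

View pics/w1.png

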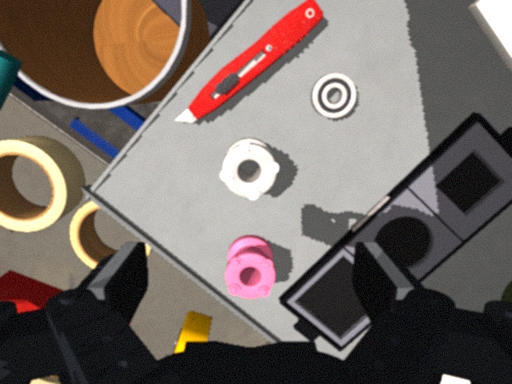

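The wrist view shows the coupling at (249,170), the pink one at (250,270), the bearing at (334,95) and the tray at lower right. It agrees with the earlier measurements to within 2 mm. The finger line is clear of both the knife and the pink part, so I'll descend.

Emit:
carry_out(deltas=[[[0.008,-0.004,0.93],[0,0,0],-1],[[0.008,-0.004,0.93],[0,0,0],-1],[[0.008,-0.004,0.93],[0,0,0],-1],[[0.008,-0.004,0.93],[0,0,0],-1],[[0.008,-0.004,0.93],[0,0,0],-1]])

```text
time: 2.32
tool_pos: [0.4101, -0.2259, 0.0569]
tcp_rot: [0.402, 0.916, 0.0, -0.004]
contact_force: [-0.4, 1.1, 0.1]
width: 0.0856
grasp_force: 0.0
```

Emit:
carry_out(deltas=[[[0,0,0.28],[0,0,0],-1],[[0,0,0.28],[0,0,0],-1],[[0,0,0.28],[0,0,0],-1],[[0,0,0.28],[0,0,0],0.6],[[0,0,0.28],[0,0,0],1],[[0,0,0.28],[0,0,0],1],[[0,0,0.28],[0,0,0],1],[[0,0,0.28],[0,0,0],1],[[0,0,0.28],[0,0,0],1],[[0,0,0.28],[0,0,0],1]], force=60)

```text
time: 3.15
tool_pos: [0.4145, -0.2267, 0.021]
tcp_rot: [0.4, 0.916, -0.001, 0.001]
contact_force: [-4.8, 0.7, 14.2]
width: 0.0444
grasp_force: 58.9
```

```bash
python3 - <<'E'
from h import *
plan(.413,-.227,.15,2.32)
# wells from w1
z=np.load('w1.npz');p=z['p'];P=cloud(z['d'],z);R=np.array(z['R']);o=-R.T@z['t']
L=P[(P[...,2]>.009)&(P[...,2]<.016)&(P[...,0]>.53)&(P[...,0]<.65)&(P[...,1]>-.33)&(P[...,1]<-.02)]
print('insert top z',np.median(L[:,2]))
for n,y in(('large',-.271),('round',-.183),('small',-.094)):
    m=(P[...,2]<.0085)&(P[...,2]>.003)&(abs(P[...,0]-.59)<.04)&(abs(P[...,1]-y)<.041);q=P[m]
    if len(q)>20: print(n,len(q),'floor z',np.median(q[:,2]),'mid',(q.min(0)+q.max(0))[:2]/2,cv2.minAreaRect(q[:,:2].astype(np.float32)))
E
```

```text
t 3.15 pos [ 0.4145 -0.2267  0.021 ] psi 2.318 j7 1.04 j1 0.79 w 0.0444 g 58.9 F [-4.8  0.7 14.2]
shift [ 0.003 -0.009 -0.86 ] turn [ 0.     0.001 -0.001] calls 1 each [ 0.003 -0.009 -0.86 ]
insert top z 0.011499442084921947
large 2972 floor z 0.006021210201963358 mid [ 0.59204741 -0.27075776] ((0.5920317769050598, -0.27071306109428406), (0.07351252436637878, 0.07362634688615799), 0.09428823739290237)
round 2020 floor z 0.006064754728719074 mid [ 0.59139192 -0.17596398] ((0.59035724401474, -0.17560802400112152), (0.06025809794664383, 0.04914440959692001), 7.976183891296387)
small 2146 floor z 0.006091004366842387 mid [ 0.59011431 -0.09319139] ((0.5900700092315674, -0.09321284294128418), (0.04753802344202995, 0.04756629467010498), 0.7339991331100464)
```

Emit:
carry_out(deltas=[[[0,0,-0.1],[0,0,0],1],[[0,0,-0.25],[0,0,0],1],[[0,0,-0.5],[0,0,0],1],[[0,0,-0.5],[0,0,0],1],[[0,0,-0.5],[0,0,0],1]])

```text
time: 3.57
tool_pos: [0.4148, -0.2266, 0.0963]
tcp_rot: [0.4, 0.916, -0.001, 0.002]
contact_force: [-0.3, 0.2, -2.9]
width: 0.0441
grasp_force: 61.9
```

```bash
python3 - <<'E'
from h import *
plan(.592,-.2707,.095,2.32)
p,d,c=grab('wrist'); np.savez('w2.npz',p=p,d=d,**c)
o=arm.get_obs();print(proj(o['tool_pos'],c))
s,ds,cs=grab('scene'); u,v=map(int,proj(o['tool_pos'],cs)); 
b=cv2.resize(s[v-48:v+48,u-64:u+64],(512,384),interpolation=cv2.INTER_CUBIC)
save('w2.png',np.vstack([p,b])[:, :],.75)
E
```

```text
t 3.57 pos [ 0.4148 -0.2266  0.0963] psi 2.318 j7 1.10 j1 0.81 w 0.0441 g 61.9 F [-0.3  0.2 -2.9]
shift [-1.018  0.666  0.014] turn [ 0.     0.002 -0.001] calls 2 each [-0.509  0.333  0.007]
(np.float64(247.33603151510934), np.float64(244.22108561452336))
```

View pics/w2.png

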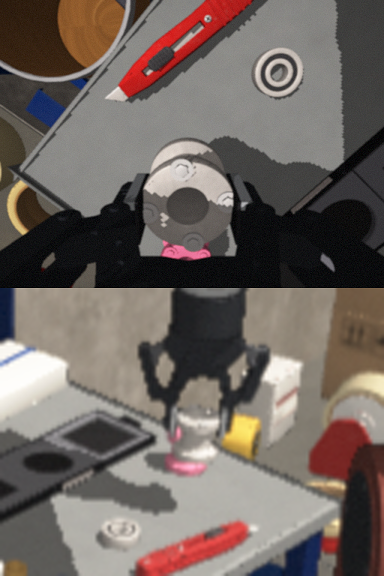

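The coupling is lifted (about −2.9 N, width 44 mm) and its flange is gripped with the pink part left behind. I'll check its tilt and centre offset from depth, then carry it.

```bash
cat >> h.py <<'E'
def held(d,c,zlo,zhi,tol=.002):
    o=arm.get_obs();t=np.array(o['tool_pos']);P=cloud(d,c)
    q=P[(d>0)&(np.hypot(P[...,0]-t[0],P[...,1]-t[1])<.035)&(P[...,2]>t[2]+zlo)&(P[...,2]<t[2]+zhi)]
    for _ in range(6):
        m=np.median(q[:,2]) if _==0 else None
        if _==0: k=abs(q[:,2]-m)<.008
        A=np.c_[q[k][:,:2]-t[:2],np.ones(k.sum())]; f=np.linalg.lstsq(A,q[k][:,2],rcond=None)[0]
        k=abs(q[:,2]-np.c_[q[:,:2]-t[:2],np.ones(len(q))]@f)<tol
    print('plane slope',f[:2].round(3),'z at tcp %.4f'%f[2],'n',k.sum(),'centre',np.round(cv2.minEnclosingCircle(q[k][:,:2].astype(np.float32))[0],4),np.round(q[k].min(0),4),np.round(q[k].max(0),4))
E
python3 - <<'E'
from h import *
z=np.load('w2.npz'); held(z['d'],z,.01,.045)
E
```

```text
plane slope [-0.003 -0.001] z at tcp 0.1220 n 8931 centre [ 0.41   -0.2224] [ 0.3843 -0.2497  0.1199] [ 0.4387 -0.1985  0.124 ]
```

Emit:
carry_out(deltas=[[[-0.5,0.333,0],[0,0,0],1],[[-0.5,0.333,0],[0,0,0],1],[[-0.5,0.333,0],[0,0,0],1],[[-0.95,0.666,0],[0,0,0],1],[[-0.99,0.666,0],[0,0,0],1],[[-1,0.666,0],[0,0,0],1],[[-1,0.666,0],[0,0,0],1],[[-1,0.666,0],[0,0,0],1]])

```text
time: 4.33
tool_pos: [0.5879, -0.2671, 0.0916]
tcp_rot: [0.4, 0.917, 0.0, -0.002]
contact_force: [-1.0, -0.6, -3.3]
width: 0.0446
grasp_force: 62.4
```

```bash
python3 - <<'E'
from h import *
plan(.592,-.2707,.026,2.32)
p,d,c=grab('wrist'); held(d,c,.01,.045)
E
```

```text
t 4.33 pos [ 0.5879 -0.2671  0.0916] psi 2.319 j7 0.96 j1 0.67 w 0.0446 g 62.4 F [-1.  -0.6 -3.3]
shift [-0.038  0.004  0.437] turn [-0.    -0.001 -0.   ] calls 1 each [-0.038  0.004  0.437]
plane slope [-0.009  0.001] z at tcp 0.1171 n 8926 centre [ 0.5831 -0.2627] [ 0.5576 -0.2904  0.115 ] [ 0.612  -0.2391  0.1194]
```

Emit:
carry_out(deltas=[[[-0.05,0.009,0],[0,0,0],1],[[-0.05,0.009,0.15],[0,0,0],1],[[-0.05,0.009,0.3],[0,0,0],1],[[-0.05,0.009,0.36],[0,0,0],1],[[-0.05,0.009,0.38],[0,0,0],1],[[-0.05,0.009,0.4],[0,0,0],1],[[-0.05,0.009,0.42],[0,0,0],1],[[-0.05,0.009,0.42],[0,0,0],1],[[-0.05,0.009,0.42],[0,0,0],1]])

```text
time: 5.13
tool_pos: [0.5952, -0.2726, 0.0316]
tcp_rot: [0.4, 0.916, -0.0, 0.001]
contact_force: [-0.6, 0.5, -3.0]
width: 0.0442
grasp_force: 62.4
```

```bash
python3 - <<'E'
from h import *
plan(.595,-.2727,.027,2.32)
E
```

```text
t 5.13 pos [ 0.5952 -0.2726  0.0316] psi 2.318 j7 0.94 j1 0.66 w 0.0442 g 62.4 F [-0.6  0.5 -3. ]
shift [ 0.001 -0.002  0.031] turn [ 0.     0.    -0.001] calls 1 each [ 0.001 -0.002  0.031]
```

Emit:
carry_out(deltas=[[[0,0,0.015],[0,0,0],1],[[0,0,0.028],[0,0,0],1],[[0,0,0.031],[0,0,0],1],[[0,0,0.031],[0,0,0],1],[[0,0,0.031],[0,0,0],-1],[[0,0,0.031],[0,0,0],-1],[[0,0,0.031],[0,0,0],-1],[[0,0,0.031],[0,0,0],-1],[[0,0,0.031],[0,0,0],-1],[[0,0,0.031],[0,0,0],-1]])

```text
time: 5.97
tool_pos: [0.5948, -0.2724, 0.0261]
tcp_rot: [0.4, 0.916, 0.0, -0.0]
contact_force: [0.3, -0.3, 0.2]
width: 0.0856
grasp_force: 0.0
```

```bash
python3 - <<'E'
from h import *
plan(.5952,-.2726,.12,2.32)
E
```

```text
t 5.97 pos [ 0.5948 -0.2724  0.0261] psi 2.318 j7 0.94 j1 0.66 w 0.0856 g 0.0 F [ 0.3 -0.3  0.2]
shift [-0.003  0.001 -0.626] turn [ 0.    -0.    -0.001] calls 1 each [-0.003  0.001 -0.626]
```

Emit:
carry_out(deltas=[[[0,0,-0.3],[0,0,0],-1],[[0,0,-0.6],[0,0,0],-1],[[0,0,-0.8],[0,0,0],-1],[[0,0,-0.8],[0,0,0],-1],[[0,0,-0.8],[0,0,0],-1]])

```text
time: 6.38
tool_pos: [0.5964, -0.2729, 0.1493]
tcp_rot: [0.4, 0.916, -0.0, 0.003]
contact_force: [-0.2, 0.0, -1.3]
width: 0.0856
grasp_force: 0.0
```

```bash
python3 - <<'E'
from h import *
plan(.4275,-.127,.16,3.0)
p,d,c=grab('wrist'); held(d,c,-.13,-.07); 
z=np.load('w1.npz');P=cloud(z['d'],z);r=z['p'].astype(int);m=(r[...,0]>110)&(r[...,1]<60)&(r[...,2]<60)&(P[...,2]>.004)&(P[...,2]<.04)&(P[...,0]>.3)
print('knife',P[m].min(0).round(3),P[m].max(0).round(3), 'nearest to bearing',np.sort(np.hypot(P[m][:,0]-.4275,P[m][:,1]+.127))[:1])
E
```

```text
t 6.38 pos [ 0.5964 -0.2729  0.1493] psi 2.318 j7 0.98 j1 0.68 w 0.0856 g 0.0 F [-0.2  0.  -1.3]
shift [ 1.479 -0.164 -0.079] turn [ 0.     0.002 -0.217] calls 2 each [ 0.739 -0.082 -0.04 ]
plane slope [-0.001  0.001] z at tcp 0.0528 n 2612 centre [ 0.5948 -0.2721] [ 0.5708 -0.2958  0.0509] [ 0.6183 -0.248   0.0548]
knife [ 0.335 -0.226  0.01 ] [ 0.372 -0.085  0.022] nearest to bearing [0.05776425]
```

Emit:
carry_out(deltas=[[[0.74,-0.082,-0.02],[0,0,0],-1],[[0.74,-0.082,-0.02],[0,0,0],-1],[[0.74,-0.082,-0.02],[0,0,0],-1],[[0.74,-0.082,-0.02],[0,0,0],-1]])

```text
time: 6.77
tool_pos: [0.506, -0.1952, 0.1474]
tcp_rot: [0.399, 0.917, -0.0, -0.003]
contact_force: [0.8, -0.7, 0.5]
width: 0.0856
grasp_force: 0.0
```

Emit:
carry_out(deltas=[[[0.74,-0.082,0],[0,0,-0.217],-1],[[0.74,-0.082,0],[0,0,-0.217],-1],[[0.74,-0.082,0],[0,0,-0.217],-1],[[0.74,-0.082,0],[0,0,-0.217],-1],[[0.74,-0.082,0],[0,0,-0.217],-1],[[0.74,-0.082,0],[0,0,-0.217],-1],[[0.74,-0.082,0],[0,0,-0.217],-1]])

```text
time: 7.35
tool_pos: [0.4251, -0.1264, 0.1482]
tcp_rot: [0.069, 0.998, 0.0, -0.001]
contact_force: [-1.0, -0.7, -0.9]
width: 0.0853
grasp_force: 0.0
```

```bash
python3 - <<'E'
from h import *
p,d,c=grab('wrist'); P=cloud(d,c); m=(P[...,2]>.01)&(P[...,2]<.02)&(np.hypot(P[...,0]-.4275,P[...,1]+.127)<.03); q=P[m]
e=(q.min(0)+q.max(0))/2; print(len(q),e,cv2.minEnclosingCircle(q[:,:2].astype(np.float32)),np.median(q[:,2]))
plan(e[0],e[1],.004,3.0)
E
```

```text
1575 [ 0.42758341 -0.12674706  0.01338226] ((0.42763271927833557, -0.12679046392440796), 0.0201871320605278) 0.014159339484470571
t 7.40 pos [ 0.4252 -0.1264  0.1482] psi 2.999 j7 1.62 j1 0.73 w 0.0854 g 0.0 F [-0.9 -0.7 -0.8]
shift [-0.018 -0.001  0.962] turn [ 0.    -0.001 -0.   ] calls 1 each [-0.018 -0.001  0.962]
```

Emit:
carry_out(deltas=[[[-0.018,0,0.5],[0,0,0],-1],[[-0.018,0,0.8],[0,0,0],-1],[[-0.018,0,0.93],[0,0,0],-1],[[-0.018,0,0.96],[0,0,0],-1],[[-0.018,0,0.96],[0,0,0],-1],[[-0.018,0,0.96],[0,0,0],-1]])

```text
time: 7.9
tool_pos: [0.4277, -0.1262, 0.0044]
tcp_rot: [0.071, 0.997, 0.001, -0.001]
contact_force: [0.8, 0.0, 1.7]
width: 0.0854
grasp_force: 0.0
```

```bash
python3 - <<'E'
from h import *
plan(.4276,-.1268,.004,3.0)
E
```

```text
t 7.90 pos [ 0.4277 -0.1262  0.0044] psi 2.999 j7 1.48 j1 0.69 w 0.0854 g 0.0 F [0.8 0.  1.7]
shift [-0.    -0.004  0.002] turn [ 0.    -0.001 -0.   ] calls 1 each [-0.    -0.004  0.002]
```

Emit:
carry_out(deltas=[[[0,0,0],[0,0,0],1],[[0,0,0],[0,0,0],1],[[0,0,0],[0,0,0],1],[[0,0,0],[0,0,0],1],[[0,0,0],[0,0,0],1],[[0,0,0],[0,0,0],1],[[0,0,0],[0,0,0],1],[[0,0,0],[0,0,0],1]], force=40)

```text
time: 8.57
tool_pos: [0.4294, -0.1272, 0.0066]
tcp_rot: [0.071, 0.997, -0.001, 0.001]
contact_force: [-2.9, 0.6, 12.1]
width: 0.0371
grasp_force: 38.8
```

Emit:
carry_out(deltas=[[[0,0,-0.1],[0,0,0],1],[[0,0,-0.25],[0,0,0],1],[[0,0,-0.4],[0,0,0],1],[[0,0,-0.4],[0,0,0],1],[[0,0,-0.4],[0,0,0],1]])

```text
time: 8.98
tool_pos: [0.4296, -0.1273, 0.0666]
tcp_rot: [0.071, 0.997, -0.001, 0.002]
contact_force: [-0.1, -0.3, -0.2]
width: 0.0368
grasp_force: 40.7
```

```bash
python3 - <<'E'
from h import *
plan(.591,-.1825,.08,2.0)
p,d,c=grab('wrist'); held(d,c,.0,.025); save('w3.png',p)
E
```

```text
t 8.98 pos [ 0.4296 -0.1273  0.0666] psi 3.000 j7 1.55 j1 0.72 w 0.0368 g 40.7 F [-0.1 -0.3 -0.2]
shift [-1.118 -0.212 -0.085] turn [0.    0.001 0.318] calls 2 each [-0.559 -0.106 -0.043]
plane slope [ 0.008 -0.   ] z at tcp 0.0740 n 5555 centre [ 0.4234 -0.1263] [ 0.4076 -0.1567  0.0718] [ 0.4482 -0.0958  0.076 ]
```

View pics/w3.png

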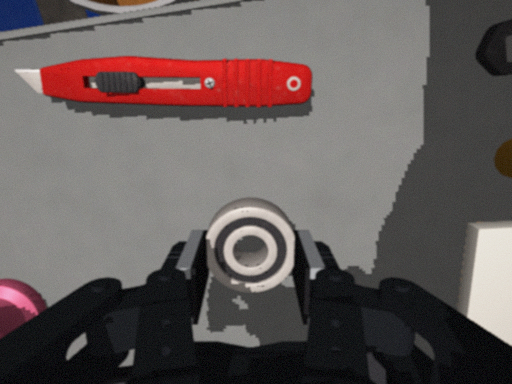

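The bearing is held flat in the fingers at (250,245), and depth gives a slope under 0.01. I'll carry it to the round well and turn so the fingers close clear of the coupling.

Emit:
carry_out(deltas=[[[-0.55,-0.106,-0.05],[0,0,0],1],[[-0.55,-0.106,-0.05],[0,0,0],1],[[-0.55,-0.106,-0.05],[0,0,0],1],[[-0.55,-0.106,-0.05],[0,0,0],1]])

```text
time: 9.37
tool_pos: [0.5089, -0.1542, 0.0712]
tcp_rot: [0.071, 0.997, 0.001, -0.001]
contact_force: [-0.4, 0.9, -0.5]
width: 0.0373
grasp_force: 40.7
```

Emit:
carry_out(deltas=[[[-0.55,-0.106,-0.05],[0,0,0.4],1],[[-0.55,-0.106,-0.05],[0,0,0.4],1],[[-0.55,-0.106,-0.05],[0,0,0.4],1],[[-0.55,-0.106,-0.05],[0,0,0.4],1],[[-0.55,-0.106,-0.05],[0,0,0.4],1],[[-0.55,-0.106,-0.05],[0,0,0.4],1],[[-0.55,-0.106,-0.05],[0,0,0.4],1],[[-0.55,-0.106,-0.05],[0,0,0.4],1],[[-0.55,-0.106,-0.05],[0,0,0.4],1],[[-0.55,-0.106,-0.05],[0,0,0.4],1]])

```text
time: 10.2
tool_pos: [0.5858, -0.1809, 0.0791]
tcp_rot: [0.643, 0.766, -0.0, -0.001]
contact_force: [0.6, 0.3, 0.6]
width: 0.0372
grasp_force: 40.7
```

```bash
python3 - <<'E'
from h import *
plan(.591,-.184,.013,1.74)
p,d,c=grab('wrist'); held(d,c,.0,.025)
E
```

```text
t 10.20 pos [ 0.5858 -0.1809  0.0791] psi 1.744 j7 0.30 j1 0.46 w 0.0372 g 40.7 F [0.6 0.3 0.6]
shift [-0.027  0.031  0.441] turn [-0.001 -0.     0.001] calls 1 each [-0.027  0.031  0.441]
plane slope [-0.    -0.001] z at tcp 0.0864 n 5537 centre [ 0.5851 -0.1738] [ 0.5549 -0.1985  0.0844] [ 0.6154 -0.158   0.0884]
```

Emit:
carry_out(deltas=[[[-0.03,0.03,0.15],[0,0,0],1],[[-0.03,0.03,0.3],[0,0,0],1],[[-0.03,0.03,0.38],[0,0,0],1],[[-0.03,0.03,0.4],[0,0,0],1],[[-0.03,0.03,0.42],[0,0,0],1],[[-0.03,0.03,0.43],[0,0,0],1],[[-0.03,0.03,0.43],[0,0,0],1]])

```text
time: 10.83
tool_pos: [0.5929, -0.1851, 0.0163]
tcp_rot: [0.641, 0.768, 0.0, 0.0]
contact_force: [-0.5, 0.7, -0.8]
width: 0.0371
grasp_force: 40.7
```

```bash
python3 - <<'E'
from h import *
plan(.591,-.185,.013,1.74)
E
```

```text
t 10.83 pos [ 0.5929 -0.1851  0.0163] psi 1.751 j7 0.29 j1 0.45 w 0.0371 g 40.7 F [-0.5  0.7 -0.8]
shift [ 0.003 -0.012  0.022] turn [0.    0.    0.003] calls 1 each [ 0.003 -0.012  0.022]
```

Emit:
carry_out(deltas=[[[0,-0.01,0.01],[0,0,0],1],[[0,-0.01,0.02],[0,0,0],1],[[0,-0.01,0.022],[0,0,0],1],[[0,-0.01,0.022],[0,0,0],1],[[0,-0.01,0.022],[0,0,0],-1],[[0,-0.01,0.022],[0,0,0],-1],[[0,-0.01,0.022],[0,0,0],-1],[[0,-0.01,0.022],[0,0,0],-1],[[0,-0.01,0.022],[0,0,0],-1]])

```text
time: 11.58
tool_pos: [0.5911, -0.1853, 0.0123]
tcp_rot: [0.641, 0.768, 0.0, -0.0]
contact_force: [-0.6, -0.0, -0.3]
width: 0.0858
grasp_force: 0.0
```

Emit:
carry_out(deltas=[[[0,0,-0.3],[0,0,0],-1],[[0,0,-0.6],[0,0,0],-1],[[0,0,-0.9],[0,0,0],-1],[[0,0,-0.9],[0,0,0],-1],[[0,0,-0.9],[0,0,0],-1]])

```text
time: 12.0
tool_pos: [0.5936, -0.1859, 0.1522]
tcp_rot: [0.641, 0.768, 0.001, 0.004]
contact_force: [0.2, -0.2, -0.0]
width: 0.0856
grasp_force: 0.0
```

```bash
python3 - <<'E'
from h import *
plan(.408,.2705,.2,1.74)
p,d,c=grab('wrist'); held(d,c,-.15,-.11,.0015)
E
```

```text
t 12.00 pos [ 0.5936 -0.1859  0.1522] psi 1.750 j7 0.33 j1 0.47 w 0.0856 g 0.0 F [ 0.2 -0.2 -0. ]
shift [ 3.213 -0.673 -0.335] turn [0.002 0.001 0.003] calls 4 each [ 0.803 -0.168 -0.084]
plane slope [ 0.064 -0.087] z at tcp 0.0087 n 1844 centre [ 0.5923 -0.1857] [ 0.5583 -0.2206  0.0037] [ 0.6272 -0.1514  0.0133]
```

```bash
python3 - <<'E'
from h import *
p,d,c=grab('wrist'); P=cloud(d,c); m=(P[...,2]>.0135)&(P[...,2]<.03)&(np.hypot(P[...,0]-.591,P[...,1]+.183)<.035); q=P[m]; print('bearing',len(q),q.min(0).round(4),q.max(0).round(4),np.median(q[:,2]),(q.min(0)+q.max(0))/2)
A=np.c_[q[:,:2]-[.59,-.18],np.ones(len(q))];print(np.linalg.lstsq(A,q[:,2],rcond=None)[0])
for n in('top','scene'):
    z=np.load(n+'0.npz');P=cloud(z['d'],z)
    for lo,hi in((.08,.3),(.3,.5),(.5,.8)):
        for x in(.3,.4,.5,.6,.7,.8):
            m=(z['d']>0)&(P[...,0]>x)&(P[...,0]<x+.1)&(P[...,2]>lo)&(P[...,2]<hi)&(abs(P[...,1])<.7);q=P[m]
            if len(q)>8: print(n,lo,x,len(q),'y',np.percentile(q[:,1],[1,99]).round(2),'z',np.percentile(q[:,2],[1,99]).round(2))
E
```

```text
bearing 1681 [ 0.5713 -0.2027  0.0136] [ 0.6164 -0.1522  0.023 ] 0.020132712088103365 [ 0.5938503  -0.17742555  0.01829829]
[ 0.0025467  -0.01121473  0.01991542]
top 0.08 0.5 1559 y [0.11 0.69] z [0.08 0.3 ]
top 0.08 0.6 1341 y [0.69 0.69] z [0.08 0.22]
top 0.08 0.7 1742 y [-0.16  0.69] z [0.08 0.24]
top 0.08 0.8 10538 y [-0.35  0.16] z [0.08 0.3 ]
top 0.3 0.5 4362 y [0.11 0.31] z [0.3 0.5]
top 0.3 0.8 14828 y [-0.35  0.16] z [0.3  0.48]
top 0.5 0.5 22195 y [0.1  0.32] z [0.5  0.75]
scene 0.08 0.4 17 y [-0.7  -0.69] z [0.09 0.13]
scene 0.08 0.5 1441 y [-0.7  0.7] z [0.08 0.3 ]
scene 0.08 0.7 1116 y [-0.16  0.51] z [0.08 0.2 ]
scene 0.08 0.8 13240 y [-0.35  0.62] z [0.08 0.3 ]
scene 0.3 0.5 4959 y [0.12 0.7 ] z [0.3 0.5]
scene 0.3 0.8 14382 y [-0.35  0.61] z [0.3  0.49]
scene 0.5 0.5 4369 y [0.11 0.69] z [0.5  0.64]
scene 0.5 0.8 146 y [-0.36  0.59] z [0.5  0.52]
```

```bash
python3 - <<'E'
from h import *
Q=[]
for n in('top','scene'):
    z=np.load(n+'0.npz');P=cloud(z['d'],z);Q.append(P[(z['d']>0)&(P[...,2]>.07)&(P[...,2]<.9)&(P[...,0]>.38)&(P[...,0]<.7)&(P[...,1]>.05)&(P[...,1]<.4)])
Q=np.vstack(Q)
for zl,zh in((.07,.15),(.15,.3),(.3,.5),(.5,.9)):
    for y in np.arange(.05,.4,.05):
        q=Q[(Q[:,1]>=y)&(Q[:,1]<y+.05)&(Q[:,2]>zl)&(Q[:,2]<zh)]
        if len(q)>5: print(zl,round(y,2),len(q),'x',np.percentile(q[:,0],[0.5,50,99]).round(3),'zmin',q[:,2].min().round(3),'ymin',q[:,1].min().round(3))
E
```

```text
0.15 0.1 437 x [0.567 0.58  0.6  ] zmin 0.214 ymin 0.103
0.15 0.15 626 x [0.544 0.561 0.583] zmin 0.229 ymin 0.152
0.15 0.2 494 x [0.53  0.546 0.567] zmin 0.24 ymin 0.2
0.15 0.25 169 x [0.549 0.556 0.56 ] zmin 0.256 ymin 0.251
0.3 0.1 1701 x [0.525 0.541 0.571] zmin 0.301 ymin 0.107
0.3 0.15 2128 x [0.525 0.546 0.578] zmin 0.3 ymin 0.15
0.3 0.2 2389 x [0.535 0.559 0.582] zmin 0.3 ymin 0.2
0.3 0.25 2286 x [0.526 0.557 0.579] zmin 0.3 ymin 0.25
0.3 0.3 312 x [0.503 0.517 0.56 ] zmin 0.379 ymin 0.3
0.5 0.05 87 x [0.526 0.53  0.538] zmin 0.683 ymin 0.098
0.5 0.1 5353 x [0.529 0.553 0.578] zmin 0.5 ymin 0.1
0.5 0.15 5785 x [0.532 0.544 0.569] zmin 0.5 ymin 0.15
0.5 0.2 6279 x [0.526 0.543 0.566] zmin 0.5 ymin 0.2
0.5 0.25 5038 x [0.524 0.541 0.555] zmin 0.5 ymin 0.25
0.5 0.3 3972 x [0.509 0.53  0.547] zmin 0.5 ymin 0.3
```

The bearing's top is at 20 mm, so it sits on the well floor. The curtain hangs at x ≥ 0.525 m for y between 0.10 and 0.33, so I'll route toward the fitting at x ≤ 0.44.

Emit:
carry_out(deltas=[[[0.61,-0.53,0],[0,0,0],-1],[[0.61,-0.53,0],[0,0,0],-1],[[0.61,-0.53,0],[0,0,0],-1],[[0.61,-0.53,0],[0,0,0],-1]])

```text
time: 12.43
tool_pos: [0.4904, -0.1048, 0.1446]
tcp_rot: [0.639, 0.769, -0.002, -0.003]
contact_force: [1.2, -0.4, 0.2]
width: 0.0852
grasp_force: 0.0
```

Emit:
carry_out(deltas=[[[0.66,-0.287,0],[0,0,0],-1],[[0.66,-0.287,0],[0,0,0],-1],[[0.66,-0.287,0],[0,0,0],-1],[[0.66,-0.287,0],[0,0,0],-1]])

```text
time: 12.77
tool_pos: [0.4332, -0.0157, 0.1458]
tcp_rot: [0.639, 0.769, -0.001, -0.001]
contact_force: [0.5, -0.1, 0.0]
width: 0.0855
grasp_force: 0.0
```

Emit:
carry_out(deltas=[[[0.93,0.08,0],[0,0,0],-1],[[0.93,0.08,0],[0,0,0],-1],[[0.93,0.08,0],[0,0,0],-1],[[0.93,0.08,0],[0,0,0],-1],[[0.93,0.08,0],[0,0,0],-1]])

```text
time: 13.18
tool_pos: [0.4222, 0.1236, 0.1464]
tcp_rot: [0.639, 0.77, -0.0, -0.001]
contact_force: [-0.2, 0.1, 1.0]
width: 0.0855
grasp_force: 0.0
```

```bash
python3 - <<'E'
from h import *
plan(.408,.25,.15,1.75)
p,d,c=grab('wrist'); np.savez('w4.npz',p=p,d=d,**c); save('w4.png',p); print(proj([.408,.27,.04],c))
E
```

```text
t 13.18 pos [0.4222 0.1236 0.1464] psi 1.756 j7 -0.19 j1 0.22 w 0.0855 g 0.0 F [-0.2  0.1  1. ]
shift [ 0.846  0.062 -0.023] turn [-0.    -0.     0.002] calls 1 each [ 0.846  0.062 -0.023]
(np.float64(269.6490995204878), np.float64(-35.28049934104445))
```

View pics/w4.png

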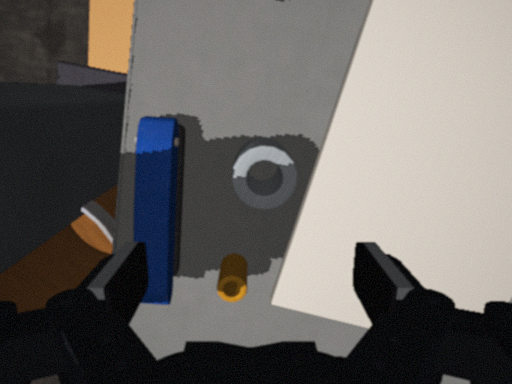

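The view shows the sleeve at (265,177) and the bush at (232,280), both undisturbed. I'll continue to the fitting.

Emit:
carry_out(deltas=[[[0.846,0.06,0],[0,0,0],-1],[[0.846,0.06,0],[0,0,0],-1],[[0.846,0.06,0],[0,0,0],-1],[[0.846,0.06,0],[0,0,0],-1],[[0.846,0.06,0],[0,0,0],-1],[[0.846,0.06,0],[0,0,0],-1]])

```text
time: 13.73
tool_pos: [0.4099, 0.2444, 0.1463]
tcp_rot: [0.641, 0.767, -0.001, -0.0]
contact_force: [-0.2, -0.2, -0.0]
width: 0.0855
grasp_force: 0.0
```

```bash
python3 - <<'E'
from h import *
p,d,c=grab('wrist'); np.savez('w5.npz',p=p,d=d,**c); P=cloud(d,c)
near=np.hypot(P[...,0]-.408,P[...,1]-.27)<.03
for lo,hi in((.038,.05),(.025,.034),(.012,.05)):
    q=P[near&(P[...,2]>lo)&(P[...,2]<hi)]
    if len(q): print(lo,len(q),'med z',np.median(q[:,2]),'ctr',((q.min(0)+q.max(0))/2).round(4),(q.max(0)-q.min(0)).round(4),cv2.minEnclosingCircle(q[:,:2].astype(np.float32)))
u,v=map(int,proj([.408,.27,.03],c)); print(u,v)
plan(.408,.27,.01,1.75)
v=max(v,60);save('w5.png',p[v-60:v+60,u-80:u+80],5)
E
```

```text
0.038 424 med z 0.04267155834542147 ctr [0.4087 0.2711 0.0417] [0.0212 0.0211 0.007 ] ((0.40870150923728943, 0.2712095081806183), 0.010707941837608814)
0.025 445 med z 0.029414223497450962 ctr [0.4083 0.2712 0.0295] [0.0256 0.0276 0.0089] ((0.40817582607269287, 0.2712225914001465), 0.013990742154419422)
0.012 955 med z 0.033226507008177315 ctr [0.4083 0.2713 0.0301] [0.0256 0.0277 0.0301] ((0.40823620557785034, 0.27129268646240234), 0.014068035408854485)
252 150
t 13.78 pos [0.4101 0.2439 0.1465] psi 1.748 j7 -0.51 j1 0.06 w 0.0853 g 0.0 F [-0.3  0.4  0.7]
shift [0.175 0.018 0.91 ] turn [-0.001  0.    -0.001] calls 1 each [0.175 0.018 0.91 ]
```

View pics/w5.png

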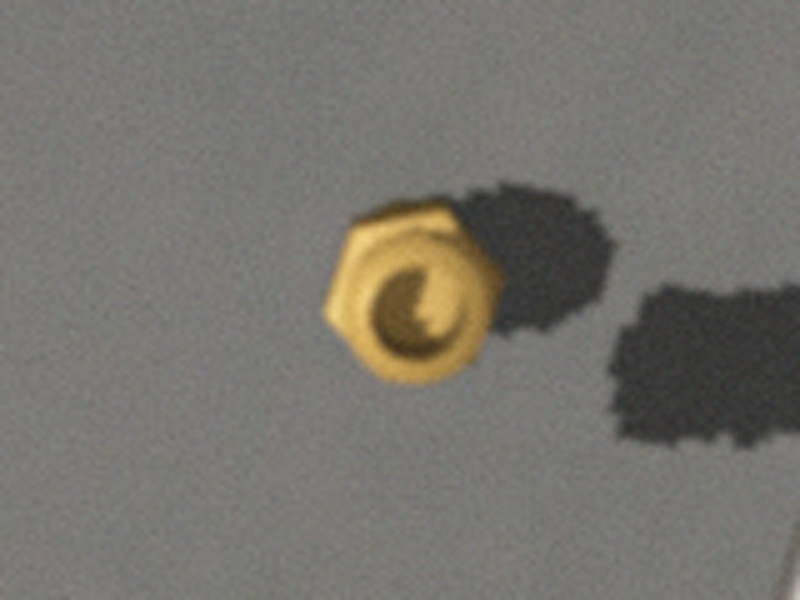

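The crop shows the hexagon collar and ribbed neck of the fitting, with corners at (325,310), (360,220), (445,207) and (505,280). One pair of flats is 21° clockwise from the finger line, so I'll turn by +0.118 and go down.

Emit:
carry_out(deltas=[[[0.182,0.021,0.1],[0,0,0.118],-1],[[0.182,0.021,0.3],[0,0,0.118],-1],[[0.182,0.021,0.45],[0,0,0.118],-1],[[0.182,0.021,0.5],[0,0,0.118],-1],[[0.182,0.021,0.5],[0,0,0.118],-1],[[0.182,0.021,0.5],[0,0,0.118],-1]])

```text
time: 14.28
tool_pos: [0.4085, 0.2724, 0.0728]
tcp_rot: [0.771, 0.637, -0.0, 0.0]
contact_force: [-0.3, 0.3, -0.2]
width: 0.0856
grasp_force: 0.0
```

```bash
python3 - <<'E'
from h import *
plan(.4083,.2713,.009,1.38)
E
```

```text
t 14.28 pos [0.4085 0.2724 0.0728] psi 1.382 j7 -1.01 j1 -0.05 w 0.0856 g 0.0 F [-0.3  0.3 -0.2]
shift [-0.007  0.     0.425] turn [-0.     0.     0.001] calls 1 each [-0.007  0.     0.425]
```

Emit:
carry_out(deltas=[[[-0.007,0,0.2],[0,0,0],-1],[[-0.007,0,0.35],[0,0,0],-1],[[-0.007,0,0.425],[0,0,0],-1],[[-0.007,0,0.425],[0,0,0],-1],[[-0.007,0,0.425],[0,0,0],1],[[-0.007,0,0.425],[0,0,0],1],[[-0.007,0,0.425],[0,0,0],1],[[-0.007,0,0.425],[0,0,0],1],[[-0.007,0,0.425],[0,0,0],1],[[-0.007,0,0.425],[0,0,0],1]], force=40)

```text
time: 15.12
tool_pos: [0.4083, 0.2728, 0.0096]
tcp_rot: [0.771, 0.636, 0.001, 0.0]
contact_force: [-1.2, -1.2, 7.2]
width: 0.027
grasp_force: 38.8
```

Emit:
carry_out(deltas=[[[0,0,0],[0,0,0],1],[[0,0,0],[0,0,0],1],[[0,0,0],[0,0,0],1]])

```text
time: 15.37
tool_pos: [0.4083, 0.2728, 0.0096]
tcp_rot: [0.771, 0.636, 0.001, 0.0]
contact_force: [-0.5, -0.7, 8.0]
width: 0.027
grasp_force: 38.8
```

```bash
python3 - <<'E'
from h import *
plan(.4083,.2713,.11,1.38)
p,d,c=grab('wrist'); held(d,c,.015,.05)
E
```

```text
t 15.37 pos [0.4083 0.2728 0.0096] psi 1.379 j7 -1.09 j1 -0.09 w 0.0270 g 38.8 F [-0.5 -0.7  8. ]
shift [-0.01   0.003 -0.67 ] turn [ 0. -0. -0.] calls 1 each [-0.01   0.003 -0.67 ]
plane slope [-0.019  0.005] z at tcp 0.0426 n 1879 centre [0.4096 0.2777] [0.3912 0.26   0.0403] [0.4304 0.2883 0.0449]
```

Emit:
carry_out(deltas=[[[0,0,-0.1],[0,0,0],1],[[0,0,-0.25],[0,0,0],1],[[0,0,-0.5],[0,0,0],1],[[0,0,-0.7],[0,0,0],1],[[0,0,-0.75],[0,0,0],1],[[0,0,-0.75],[0,0,0],1]])

```text
time: 15.92
tool_pos: [0.4092, 0.2734, 0.1237]
tcp_rot: [0.771, 0.636, 0.002, 0.001]
contact_force: [-0.5, 0.5, -1.9]
width: 0.0271
grasp_force: 39.8
```

```bash
python3 - <<'E'
from h import *
plan(.43,.12,.12,1.38)
p,d,c=grab('wrist'); held(d,c,.015,.05); save('w6.png',p)
E
```

```text
t 15.92 pos [0.4092 0.2734 0.1237] psi 1.379 j7 -0.97 j1 -0.02 w 0.0271 g 39.8 F [-0.5  0.5 -1.9]
shift [-0.978  0.331  0.024] turn [ 0.001 -0.001 -0.   ] calls 1 each [-0.978  0.331  0.024]
plane slope [-0.001  0.001] z at tcp 0.1566 n 1883 centre [0.4135 0.2783] [0.3915 0.2599 0.1546] [0.4371 0.2886 0.1586]
```

View pics/w6.png

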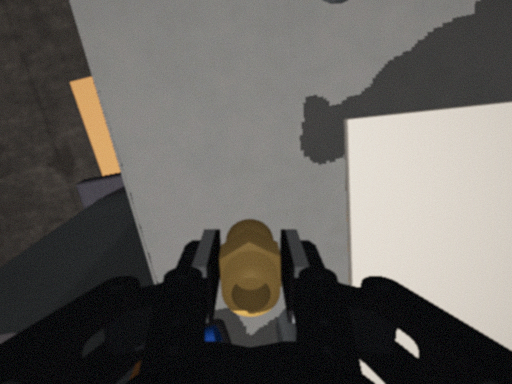

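The fitting is held upright at (250,265), and its height above the TCP hasn't changed since the grasp. I'll carry it back on the same route, clear of the curtain.

Emit:
carry_out(deltas=[[[-0.5,0.17,0],[0,0,0],1],[[-0.97,0.33,0],[0,0,0],1],[[-0.97,0.33,0],[0,0,0],1],[[-0.97,0.33,0],[0,0,0],1],[[-0.97,0.33,0],[0,0,0],1],[[-0.97,0.33,0],[0,0,0],1]])

```text
time: 16.47
tool_pos: [0.4278, 0.118, 0.1194]
tcp_rot: [0.773, 0.635, -0.001, -0.001]
contact_force: [0.9, 0.9, -1.6]
width: 0.0263
grasp_force: 39.8
```

Emit:
carry_out(deltas=[[[-0.9,0.244,0],[0,0,0],1],[[-0.9,0.244,0],[0,0,0],1],[[-0.9,0.244,0],[0,0,0],1],[[-0.9,0.244,0],[0,0,0],1],[[-0.9,0.244,0],[0,0,0],1]])

```text
time: 16.88
tool_pos: [0.4383, -0.0224, 0.1197]
tcp_rot: [0.773, 0.635, -0.001, -0.001]
contact_force: [-1.3, 0.3, -0.4]
width: 0.0264
grasp_force: 39.8
```

Emit:
carry_out(deltas=[[[-0.2,0.7,0],[0,0,0],1],[[-0.2,0.7,0],[0,0,0],1],[[-0.2,0.7,0],[0,0,0],1],[[-0.2,0.7,0],[0,0,0],1]])

```text
time: 17.22
tool_pos: [0.5398, -0.0695, 0.1196]
tcp_rot: [0.772, 0.636, 0.0, -0.0]
contact_force: [-1.4, 0.7, -0.6]
width: 0.0264
grasp_force: 40.0
```

```bash
python3 - <<'E'
from h import *
plan(.590,-.0925,.07,1.38)
E
```

```text
t 17.22 pos [ 0.5398 -0.0695  0.1196] psi 1.379 j7 -0.23 j1 0.39 w 0.0264 g 40.0 F [-1.4  0.7 -0.6]
shift [-0.087  0.358  0.331] turn [ 0. -0. -0.] calls 1 each [-0.087  0.358  0.331]
```

Emit:
carry_out(deltas=[[[-0.087,0.35,0],[0,0,0],1],[[-0.087,0.35,0.1],[0,0,0],1],[[-0.087,0.35,0.33],[0,0,0],1],[[-0.087,0.35,0.45],[0,0,0],1],[[-0.087,0.35,0.45],[0,0,0],1],[[-0.087,0.35,0.45],[0,0,0],1]])

```text
time: 17.72
tool_pos: [0.5843, -0.0893, 0.0521]
tcp_rot: [0.771, 0.637, -0.001, -0.002]
contact_force: [-1.1, 0.4, -0.4]
width: 0.0265
grasp_force: 40.1
```

```bash
python3 - <<'E'
from h import *
plan(.590,-.0925,.0155,1.38)
p,d,c=grab('wrist'); held(d,c,.015,.05)
P=cloud(d,c);q=P[(P[...,2]<.0085)&(P[...,2]>.003)&(abs(P[...,0]-.59)<.035)&(abs(P[...,1]+.094)<.035)]
print(len(q),q.min(0),q.max(0))
E
```

```text
t 17.72 pos [ 0.5843 -0.0893  0.0521] psi 1.382 j7 -0.24 j1 0.37 w 0.0265 g 40.1 F [-1.1  0.4 -0.4]
shift [-0.014  0.042  0.244] turn [-0.001 -0.     0.001] calls 1 each [-0.014  0.042  0.244]
plane slope [-0.013  0.011] z at tcp 0.0850 n 1863 centre [ 0.5858 -0.0841] [ 0.5672 -0.1021  0.0828] [ 0.6065 -0.074   0.0873]
3942 [ 0.56145174 -0.11560233  0.00378899] [ 0.61265771 -0.07013978  0.00844301]
```

Emit:
carry_out(deltas=[[[-0.014,0.03,0.08],[0,0,0],1],[[-0.014,0.03,0.16],[0,0,0],1],[[-0.014,0.03,0.2],[0,0,0],1],[[-0.014,0.03,0.22],[0,0,0],1],[[-0.014,0.03,0.22],[0,0,0],1],[[-0.014,0.03,0.22],[0,0,0],1]])

```text
time: 18.27
tool_pos: [0.5893, -0.0944, 0.0206]
tcp_rot: [0.771, 0.636, -0.0, -0.0]
contact_force: [0.7, -0.6, -1.1]
width: 0.0268
grasp_force: 40.1
```

```bash
python3 - <<'E'
from h import *
plan(.590,-.0925,.0155,1.38)
E
```

```text
t 18.27 pos [ 0.5893 -0.0944  0.0206] psi 1.379 j7 -0.25 j1 0.37 w 0.0268 g 40.1 F [ 0.7 -0.6 -1.1]
shift [0.013 0.002 0.034] turn [-0. -0. -0.] calls 1 each [0.013 0.002 0.034]
```

Emit:
carry_out(deltas=[[[0.01,0,0.015],[0,0,0],1],[[0.01,0,0.028],[0,0,0],1],[[0.01,0,0.033],[0,0,0],1],[[0.01,0,0.033],[0,0,0],1],[[0.01,0,0.033],[0,0,0],1]])

```text
time: 18.68
tool_pos: [0.5897, -0.0929, 0.0157]
tcp_rot: [0.771, 0.636, 0.0, 0.0]
contact_force: [0.2, 0.1, -0.2]
width: 0.0267
grasp_force: 40.1
```

Emit:
carry_out(deltas=[[[0,0,0],[0,0,0],-1],[[0,0,0],[0,0,0],-1],[[0,0,0],[0,0,0],-1],[[0,0,0],[0,0,0],-1],[[0,0,0],[0,0,0],-1]])

```text
time: 19.1
tool_pos: [0.5897, -0.093, 0.0157]
tcp_rot: [0.771, 0.636, 0.0, 0.0]
contact_force: [-0.5, -0.1, 0.7]
width: 0.0843
grasp_force: 0.0
```

Emit:
carry_out(deltas=[[[0,0,-0.3],[0,0,0],-1],[[0,0,-0.6],[0,0,0],-1],[[0,0,-0.95],[0,0,0],-1],[[0,0,-0.95],[0,0,0],-1],[[0,0,-0.95],[0,0,0],-1]])

```text
time: 19.52
tool_pos: [0.5925, -0.0931, 0.164]
tcp_rot: [0.771, 0.636, 0.003, 0.003]
contact_force: [-0.2, -0.0, -0.5]
width: 0.0852
grasp_force: 0.0
```

```bash
python3 - <<'E'
from h import *
plan(.45,-.15,.2,1.38)
p,d,c=grab('wrist'); held(d,c,-.13,-.09); save('w7.png',p)
E
```

```text
t 19.52 pos [ 0.5925 -0.0931  0.164 ] psi 1.379 j7 -0.20 j1 0.39 w 0.0852 g 0.0 F [-0.2 -0.  -0.5]
shift [-0.553 -0.858 -0.247] turn [ 0.003 -0.    -0.   ] calls 1 each [-0.553 -0.858 -0.247]
plane slope [-0.015 -0.097] z at tcp 0.0422 n 53 centre [ 0.5901 -0.0913] [ 0.5802 -0.1013  0.0395] [ 0.6001 -0.0837  0.0445]
```

View pics/w7.png

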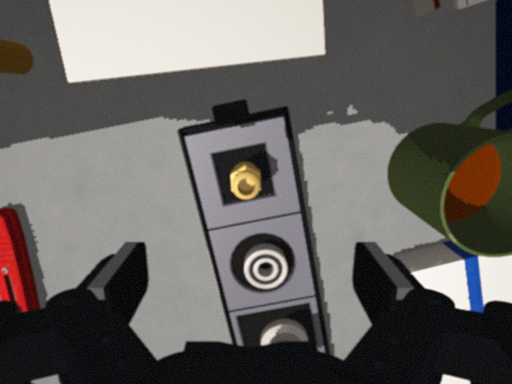

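The fitting is in the small well (245,180), the bearing in the round well (266,267), and the coupling in the large well (285,335). I'll back off and check heights and the look-alikes before handing in.

Emit:
carry_out(deltas=[[[-0.8,-0.8,-0.25],[0,0,0],-1],[[-0.8,-0.8,-0.25],[0,0,0],-1],[[-0.8,-0.8,-0.25],[0,0,0],-1],[[-0.8,-0.8,-0.25],[0,0,0],-1],[[-0.8,-0.8,-0.25],[0,0,0],-1],[[-0.8,-0.8,-0.25],[0,0,0],-1],[[-0.8,-0.8,-0.25],[0,0,0],-1]])

```text
time: 20.15
tool_pos: [0.4488, -0.1879, 0.195]
tcp_rot: [0.772, 0.636, -0.0, -0.0]
contact_force: [-0.2, 0.2, 0.5]
width: 0.0855
grasp_force: 0.0
```

```bash
python3 - <<'E'
from h import *
W={'fitting':(.590,-.093,.04,.06),'bearing':(.591,-.182,.0155,.03),'coupling':(.592,-.271,.045,.06),'spacer':(.497,.405,.008,.03),'sleeve':(.431,.134,.04,.06),'bush':(.424,.038,.03,.05)}
for nm in('wrist','scene','top'):
    p,d,c=grab(nm);P=cloud(d,c)
    for n,(x,y,lo,hi) in W.items():
        q=P[(d>0)&(np.hypot(P[...,0]-x,P[...,1]-y)<.04)&(P[...,2]>lo)&(P[...,2]<hi)]
        if len(q)>8: print(nm,n,len(q),'z90 %.4f'%np.percentile(q[:,2],90),'ctr',np.round((q.min(0)+q.max(0))[:2]/2,3), 'slope',np.linalg.lstsq(np.c_[q[:,:2]-[x,y],np.ones(len(q))],q[:,2],rcond=None)[0][:2].round(2))
plan(.45,-.15,.2,1.38)
E
```

```text
wrist fitting 587 z90 0.0498 ctr [ 0.59  -0.094] slope [0.02 0.02]
wrist bearing 1400 z90 0.0214 ctr [ 0.59  -0.183] slope [ 0.01 -0.01]
wrist coupling 2100 z90 0.0544 ctr [ 0.594 -0.271] slope [ 0.02 -0.02]
scene fitting 27 z90 0.0493 ctr [ 0.589 -0.094] slope [ 0.   -0.02]
scene bearing 65 z90 0.0219 ctr [ 0.594 -0.182] slope [-0.05 -0.01]
scene coupling 80 z90 0.0543 ctr [ 0.591 -0.269] slope [ 0.01 -0.02]
scene spacer 88 z90 0.0157 ctr [0.493 0.408] slope [-0.02  0.  ]
scene sleeve 146 z90 0.0504 ctr [0.428 0.136] slope [ 0.01 -0.01]
scene bush 55 z90 0.0424 ctr [0.421 0.039] slope [ 0.08 -0.04]
top fitting 41 z90 0.0507 ctr [ 0.591 -0.094] slope [-0.05 -0.07]
top bearing 154 z90 0.0231 ctr [ 0.589 -0.183] slope [0.   0.03]
top coupling 161 z90 0.0554 ctr [ 0.601 -0.271] slope [0.02 0.  ]
top spacer 99 z90 0.0171 ctr [0.498 0.406] slope [0.02 0.04]
top sleeve 187 z90 0.0520 ctr [0.432 0.134] slope [-0.    0.01]
top bush 50 z90 0.0434 ctr [0.425 0.037] slope [ 0.03 -0.03]
t 20.30 pos [ 0.4497 -0.1866  0.1948] psi 1.382 j7 0.10 j1 0.60 w 0.0857 g 0.0 F [-0.  -0.2  0.2]
shift [ 0.24  -0.044 -0.034] turn [-0.    -0.     0.001] calls 1 each [ 0.24  -0.044 -0.034]
```

Everything is seated, upright and centred, and the look-alikes haven't moved. Handing in.

```bash
python3 -c "
from bench import order
print(order.job_done())"
```

```text
the job is handed in; nothing more can be done
None
```

I handed the job in at about 20 s of robot time with the bearing, coupling and fitting each upright on the floor of its own well, within about 3 mm of centre by the final wrist view, and the spacer, sleeve and bush where they started; the system gave no verdict.

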